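# Varnished plaque into the roll-top drying cabinet

## Task

The carved plaque lying on the four yellow points has just been varnished and is still wet. Roll the cabinet's tambour front all the way up, slide the spatula in under the plaque, lift it off level and set it gently, face up and square, across both rails in the cabinet, midway between the side walls; no part of the robot may touch the plaque, and it must not be dropped or knocked. Then pull the spatula out, lay it flat on the dark bench mat, and roll the tambour fully shut to keep the dust out, leaving the other things on the bench where they are.

Things in the scene. Friction and masses are not known exactly. Their poses are not given: they have to be found in the camera images.
- plaque: Carved, freshly varnished wooden plaque, 110 (x) by 140 (y) by 10 mm thick plus 2.5 mm of relief on the face, 85 to 170 g. Lies loose, face up, on the four yellow points of the finishing board, its axes along the board's within 4 degrees. Origin: centre of its underside; z points out of the face.
- board: Fixed plywood finishing board under the plaque, 190 (x) by 180 (y) by 9 mm, on the mat. Origin: centre of its underside; -x side towards the robot. Four yellow rubber cones at x = +-40, y = +-53 mm (22 mm wide at the foot, 8 at the tip), tips 29 mm above its underside: a blade passes under the plaque along the board's x in a gap 20 mm high, 84 mm wide at the feet.
- spatula: Cranked spatula, 170 g, loose, blade flat on the mat, handle in the air towards the robot. Origin: centre of the blade's underside; x out of the front edge, z up. Steel blade 100 (x) by 60 (y) by 2.5 mm; a neck 24 mm wide rises from x = -48 to z = 48 at x = -78; level wooden handle from x = -74 to -180, 20 mm wide (y), 18 high, centre line at z = 48. Centre of mass near x = -30.
- spatula_grip (a point): Point on the centre line of the spatula's handle, 108 mm behind the blade's centre and 48 mm above the blade's underside: a good place to hold it from above, jaws closing across the 20 mm width. Grip it firmly (60 N or more) so that it does not pitch under the load.
- cabinet: Fixed roll-top drying cabinet, half-round profile, walnut sides, 324 deep (x), 300 wide (y), 192 mm high, on the mat. Origin: centre of its underside; its front faces -x, towards the robot. Floor at z = 18 mm, no sill; side walls' inner faces at y = +-136. A fixed cover closes the rear upper quarter. A pale desiccant cartridge stands at x 80 to 130, y -120 to -50, up to z = 38.
- rest (a point): Where the plaque's underside centre belongs, in the cabinet: midway between the two wooden rails, level with their tops (cabinet x = -10, y = 0, z = 42 mm; up to 60 mm nearer the front or back is fine). The rails run front to back (cabinet x -110 to +90) at y = +-52 mm, 12 mm wide, 24 mm high above the floor, 92 mm clear between them. Axes as the cabinet's.
- tambour (a joint): Slatted oak front of the cabinet. Its track is an arc of a circle about the line along the cabinet's y through x = 0, z = 30 mm; slats' outer face 152 mm from it. Value in rad: 0 = shut (lower edge on the floor), 1.40 = fully open (lower edge at x = -36, near the top; front and front half of the top are free). Track friction holds it where it is left; 1 to 5 N at the T-bar move it.
- knob (a point): Centre of the tambour's brass T-bar pull: a bar 18 mm in diameter and 36 mm long, along the cabinet's y, on a 12 mm neck; at cabinet y = 0, 180 mm from the track's axis, at the angle 0.227 rad + joint value above the cabinet's -x direction: shut x = -175, z = 70 mm, open x = +10, z = 210. Can be taken from above at any opening, jaws on the bar's two ends; it turns between the jaws on the way.
- mat: Dark mesh bench mat, 520 (x) by 1040 (y) by 2 mm, fixed; its upper face is 2 mm above the table. Origin: centre of its underside.
- varnish: Amber varnish jar with steel lid, 66 mm in diameter, 85 mm high, loose; stands close beside the finishing board, on its +y side. Origin: centre of its underside. Leave it alone.
- brush: Varnish brush, 180 mm long, 42 mm wide, 20 mm high, lying loose along the other side of the finishing board (its -y side). Origin: middle of its length, underside. Leave it alone.
- glue: Yellow glue bottle, 60 mm in diameter, 165 mm high, loose. Origin: centre of its underside. Leave it alone.
- mug: Blue mug, 80 mm in diameter, 92 mm high, handle on its +y side, loose. Origin: centre of its underside. Leave it alone.
- bird: Carved wooden bird on a round foot, 72 mm wide, 120 mm high, loose. Origin: centre of its underside. Leave it alone.
- sander: Cork sanding block, 70 by 95 by 32 mm high, loose. Origin: centre of its underside. Leave it alone.
Not all that is in view belongs to the job. There is more than one size of the spatula; the job needs the larger.

How it is judged:
On the way, in this order (a step that is already met when the one before it is completed fails the run):
1. the tambour is rolled up (value of joint tambour above 1 rad), for 0.2 s.
2. the plaque rides level on the spatula, lifted clear of the points (contact force between spatula and plaque above 0.3 N and contact force between board and plaque below 0.05 N and z of plaque in the frame of board above 0.04 m and angle between plaque's own z axis and vertical below 0.15 rad), for 0.2 s.
3. the plaque lies on the rails in the cabinet, off the spatula (x of plaque in the frame of cabinet between -0.07 and 0.05 m and z of plaque in the frame of cabinet below 0.047 m and contact force between spatula and plaque below 0.05 N and contact force between cabinet and plaque above 0.3 N), for 0.2 s.
At the end, for the whole second after the job is handed in: Plaque at rest, face up, flat within 3 deg on both cabinet rails, centre 70 mm in front of to 50 mm behind the cabinet's centre, within 25 mm of mid-width, square within 12 deg; tambour shut within 0.04 rad; spatula at rest, blade flat on the mat (within 4 mm) (x of plaque in the frame of cabinet between -0.07 and 0.05 m and y of plaque in the frame of cabinet between -0.025 and 0.025 m and z of plaque in the frame of cabinet between 0.038 and 0.046 m and angle between plaque's own z axis and vertical below 0.05 rad and angle between the x axis of plaque and the x axis of cabinet, either way round below 0.21 rad and linear speed of each of plaque, spatula below 0.02 m/s and value of joint tambour below 0.04 rad and z of spatula in the frame of mat between 0 and 0.006 m and x of spatula in the frame of mat between -0.26 and 0.26 m and y of spatula in the frame of mat between -0.52 and 0.52 m and angle between spatula's own z axis and vertical below 0.06 rad); the robot touches nothing.
It fails at once if the robot touches the wet plaque (contact force between any of the fingers, the arm and plaque above 0.2 N).
It fails at once if the plaque is tipped by more than 20 degrees (angle between plaque's own z axis and vertical above 0.35 rad).
It fails at once if the plaque is dropped or knocked (more than 20 N) (contact force between anything else and plaque above 20 N).
It fails at once if another thing on the bench is shifted by more than 20 mm (distance of any of varnish, brush, glue, mug, bird, sander from where it was at the start of the episode above 0.02 m).
It also fails if it takes over 72 s, if anything falls off the work surface, if the arm or the gripper's body presses on something with over 40 N, if the wrist force passes 120 N, or if a joint passes its speed limit or range.

## Robot

A 7-joint arm with a two-finger parallel gripper is mounted at the origin on the work surface. World frame = base frame: x ahead of the robot, y to its left, z up, the work surface at z = 0. Lengths are in m, angles in rad, forces in N, time in s.
With the tool pointing down it reaches from about 0.375 to 0.925 m from the base axis. Payload 3.1 kg.
Tool frame: the origin (TCP) lies on the centre line of the jaws, within the pads' length; the fingertips stand 25 mm ahead of it and the grasp point (between the pads) lies 6 mm ahead of it; z points along the fingers, y is the line along which they close (so a half turn about z gives the same grasp; the last joint's range is limited). The gripper opens to 85 mm and grips with 20 to 120 N. Pads are 22 mm wide; open, the fingers measure 114 mm over their backs; the gripper's body (76 mm by 85 mm) begins 54 mm behind the grasp point. The pads swing forward as they close: fully open they stand 13 mm farther back than shut.
Start: joints at [-1.244, 0.383, 0.044, 1.598, -0.018, 1.161, -0.05], TCP at [0.268, 0.592, 0.256] pointing down, gripper open.
Joint ranges: [-2.61, 2.61], [-0.41, 2.15], [-1.48, 1.57], [0, 2.5], [-1.57, 4.71], [0.05, 1.97], [-2.85, 2.85]. Speed limits (rad/s): [2.79, 2.79, 3.14, 3.14, 3.14, 3.14, 3.14].

## Interface

Orientations are given as a unit quaternion [w, x, y, z].
In Python, from rig import get_state, read_camera, finish_job gives the robot as it stands. The module is installed in compiled form; this text tells all that it offers.
- The arm moves only by the tool step_arm, never from a script. Its argument "motion" is a list of rows, each a list of 3 entries, a list of its own where there are three numbers: the shift along the tool's x, y, z in cm, then the turn about the tool's z in rad, then the closure, from 0 (fully open) to 1 (shut). In form: [[[dx, dy, dz], turn, jaw], ...]. A call has 1 to 10 rows; each row shifts and turns the commanded pose from where the row before left it, along the tool's axes as they then stand; what a row does not reach is not made up. A row lasts 1/10 s, in which the tool goes at most 50 mm and 8.59 degrees, less where a joint would pass 70% of its speed; a pose out of reach is approached as far as the arm can. A call with a gripper value outside its range is refused whole. The fingers move at their own pace and stop on an object; the grip force is fixed at half the most. Time passes only in rows, so rows that do not move let the fingers close. It gives the time, the measured TCP pose, the force and the opening at its end, in the units of the state.
- get_state(): the state, without advancing time (a new reading comes with each control period).
- read_camera(name): name is "side" or "top" or "wrist"; returns a dict with "pixels" (400x640x3 uint8, blue, green, red), "mtx" (3x3 intrinsics, pixels), "origin" and "rotation" of the camera in the world. Camera axes: x right, y up, looking along -z (the intrinsics and any distortion apply to the point x, -y, -z); pixel columns grow to the right and rows downward; lengths in m; the calibration is good to about 2 mm. A picture is of the moment at which its call begins. There is no depth.
- finish_job(): hands the job in, once; it reports no verdict.
The state is a dict: "time_s": time; "joint_positions": joint angles; "joint_vel": joint speeds; "tau": joint torques, N m; "ee_pos": TCP position; "orientation": TCP orientation; "contact_force": force on the tool from outside, world axes, zero at the start; "ft_torque": the same for the moment, N m; "gripper_width": finger opening in m.
Only numpy, scipy, OpenCV 4.12 (cv2) and the standard library are available. Lean on these libraries where they do the work, as an engineer would, in place of code of your own. Each camera call takes 0.05 s, during which the arm holds its last target. There are 200 camera calls.

## Working session

There is one attempt and no reset: what is moved stays moved. The work goes in short steps, Python scripts to look and compute and a tool call to move; the robot and the scene stay as the last step left them, time stands still between calls to the robot, and variables do not carry over. Pictures are saved under pics/ and viewed, on a budget of 10 in all, crops included, one or two more only if the job needs it, and the job is handed in when it is done.

Besides the shell and the picture viewer there is one more tool, called after "Request:" by a JSON object that holds its "fn" and its "kwargs", one argument or row to a line. step_arm: Moves the arm, as the interface text tells. Its arguments: {"type":"object","properties":{"motion":{"type":"array"}},"required":["motion"]}

```bash
mkdir -p pics
cat > h.py <<'E'
import numpy as np, cv2
from rig import get_state, read_camera, finish_job
def grab(n):
    c=read_camera(n); c={k:(np.array(v)) for k,v in c.items() if k in("pixels","mtx","origin","rotation")} | {k:v for k,v in c.items() if k not in("pixels","mtx","origin","rotation")}
    return c
def ray(c,u,v):
    K=c["mtx"]; d=np.array([(u-K[0,2])/K[0,0],-(v-K[1,2])/K[1,1],-1.0]); return c["rotation"]@d
def onz(c,u,v,z):
    d=ray(c,u,v); o=c["origin"]; return o+d*(z-o[2])/d[2]
def proj(c,p):
    q=c["rotation"].T@(np.array(p)-c["origin"]); K=c["mtx"]; return np.array([K[0,0]*q[0]/-q[2]+K[0,2],K[1,1]*-q[1]/-q[2]+K[1,2]])
E
python3 - <<'E'
from h import *
for n in("top","side"):
    c=grab(n); cv2.imwrite(f"pics/{n}0.png",c["pixels"]); np.savez(f"{n}0.npz",**{k:c[k] for k in("pixels","mtx","origin","rotation")})
    print(n,c.keys(),c["mtx"].round(1).tolist(),c["origin"],c["rotation"].round(3).tolist())
s=get_state(); print(s)
E
```

```text
top dict_keys(['pixels', 'mtx', 'origin', 'rotation']) [[423.2, 0.0, 319.4], [0.0, 423.2, 204.0], [0.0, 0.0, 1.0]] [ 0.36952159 -0.01379637  1.47735718] [-0.703, -0.022, 0.022, 0.71]
side dict_keys(['pixels', 'mtx', 'origin', 'rotation']) [[371.2, 0.0, 315.2], [0.0, 371.2, 190.5], [0.0, 0.0, 1.0]] [-0.17183759 -0.64502575  1.13298992] [0.872, 0.315, -0.13, -0.351]
{'time_s': 0.1, 'joint_positions': array([-1.24379643,  0.38379132,  0.04385912,  1.59941827, -0.0178936 ,
        1.1612246 , -0.04991453]), 'joint_vel': array([-0.00056163, -0.00104369,  0.0005648 , -0.00425067, -0.00178136,
       -0.00244632,  0.00087114]), 'tau': array([ 2.37434302e-03, -4.34731257e+01,  1.02922339e+00, -2.50455844e+01,
        1.08857191e-02,  5.42664973e-03,  1.65506446e-06]), 'ee_pos': array([0.26757176, 0.59149104, 0.25498786]), 'orientation': array([-1.87175579e-04,  2.10783390e-01,  9.77532027e-01, -1.21000794e-03]), 'contact_force': array([-0.24782237,  0.19943275, -0.06122361]), 'ft_torque': array([-0.03162241,  0.02618536, -0.03329908]), 'gripper_width': 0.08519979699610243}
```

```bash
python3 - <<'E'
s=open('h.py').read()
s=s.replace("    return c\n","    c['rotation']=R(c['rotation']); return c\n",1).replace("def grab","from scipy.spatial.transform import Rotation\ndef R(q): return Rotation.from_quat(np.array(q)[[1,2,3,0]]).as_matrix()\ndef load(n):\n    c=dict(np.load(n)); c['rotation']=R(c['rotation']) if c['rotation'].size==4 else c['rotation']; return c\ndef grab")
open('h.py','w').write(s)
E
python3 -c "
from h import *
for n in('top','side'):
    c=load(n+'0.npz'); print(c['rotation'].round(3))"
```

```text
[[-0.009  0.998 -0.062]
 [-1.    -0.009 -0.001]
 [-0.001  0.062  0.998]]
[[ 0.721  0.53  -0.447]
 [-0.693  0.556 -0.459]
 [ 0.005  0.64   0.768]]
```

View pics/top0.png

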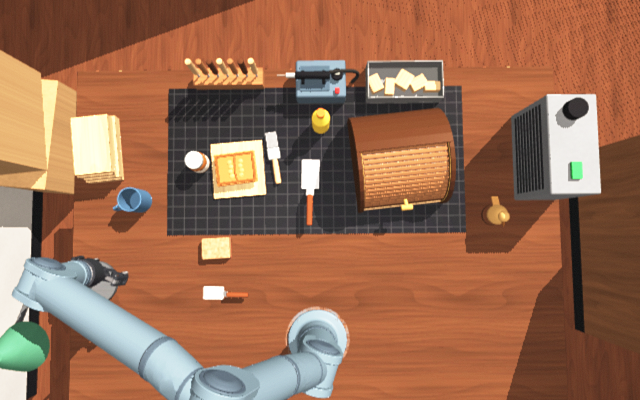

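View pics/side0.png

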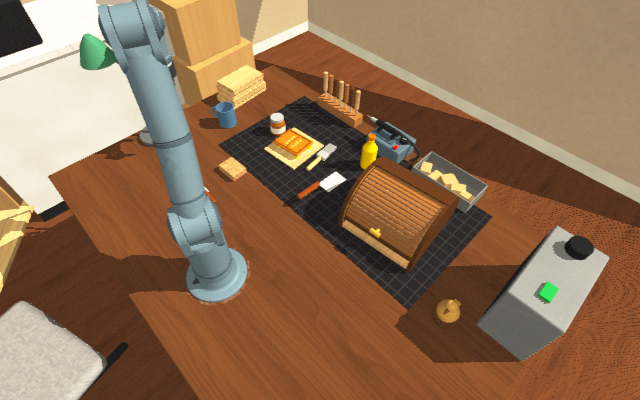

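Run:
```python
from h import *
c=load('top0.npz'); im=c['pixels']; h=cv2.cvtColor(im,cv2.COLOR_BGR2HSV)
def blob(m,box,z,name):
    M=np.zeros(m.shape,np.uint8); x0,y0,x1,y1=box; M[y0:y1,x0:x1]=m[y0:y1,x0:x1]
    cs,_=cv2.findContours(M,cv2.RETR_EXTERNAL,cv2.CHAIN_APPROX_NONE); k=max(cs,key=cv2.contourArea)
    r=cv2.minAreaRect(k); P=np.array([onz(c,*p,z)[:2] for p in k[:,0]])*1000
    rr=cv2.minAreaRect(P.astype(np.float32)); print(name,'px',np.round(r[0],1),'mm',np.round(rr[0],1),np.round(rr[1],1),round(rr[2],1),len(P)); return k
H,S,V=[h[...,i].astype(int) for i in range(3)]
blob(((S<60)&(V>150)).astype(np.uint8),(295,150,325,200),.004,'blade')
blob(((H<14)&(S>120)&(V>90)).astype(np.uint8),(300,188,320,230),.059,'handle')
blob(((V>150)&(H<30)).astype(np.uint8),(200,130,269,205),.011,'board')
blob(((V>130)&(S>150)&(H<30)).astype(np.uint8),(205,140,264,195),.043,'plaque')
blob(((V>150)&(S>150)&(H>15)&(H<32)).astype(np.uint8),(385,195,430,215),.072,'knob')
cv2.imwrite('pics/topcrop.png',cv2.resize(im[85:245,165:470],None,fx=2.62,fy=2.62,interpolation=cv2.INTER_CUBIC))
```

```text
blade px [310. 177.] mm [556.9  19.1] [ 63.2 126.8] 89.5 102
handle px [309. 210.] mm [438.5  22.1] [ 20.1 100.8] 89.5 65
board px [236.4 169. ] mm [587.9 275.6] [191.9 176.4] 4.4 347
plaque px [234.7 168.4] mm [583.9 274.8] [106.2 136.4] 6.9 134
knob px [406.2 208.8] mm [ 438.9 -301.4] [37.1 11.9] 79.1 26
```

View pics/topcrop.png

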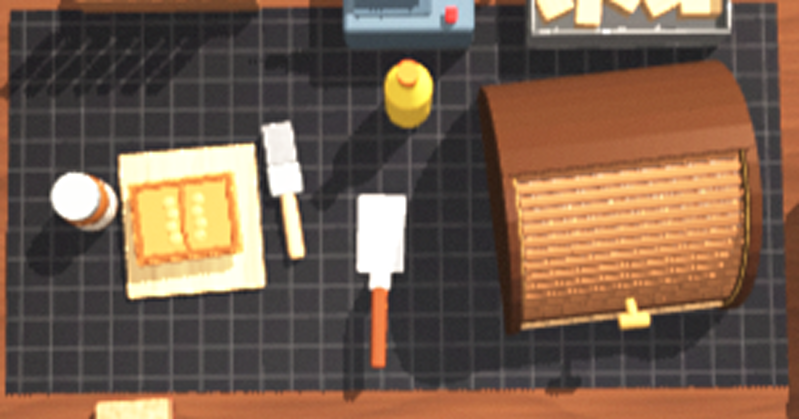

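Request:
{"fn": "step_arm", "kwargs": {
  "motion": [
    [[0, 0, 0], -0.141, 0],
    [[0, 0, 0], -0.141, 0],
    [[0, 0, 0], -0.142, 0],
    [[-2, -4.5, -0.5], 0, 0],
    [[-2, -4.5, -0.5], 0, 0],
    [[-2, -4.5, -0.5], 0, 0],
    [[-2, -4.5, -0.5], 0, 0],
    [[-2, -4.5, -0.5], 0, 0],
    [[-2, -4.5, -0.5], 0, 0],
    [[-2, -4.5, -0.5], 0, 0]
  ]
}}

```text
time_s: 1.1
ee_pos: [0.4078, 0.2748, 0.2911]
orientation: [-0.0, 0.0, 1.0, -0.0]
contact_force: [0.9, -0.4, 1.4]
gripper_width: 0.0856
```

Run:
```python
from h import *
# triangulate T-bar top/side
t=load('top0.npz'); s=load('side0.npz')
h=cv2.cvtColor(s['pixels'],cv2.COLOR_BGR2HSV); m=np.zeros(h.shape[:2],bool); m[215:250,360:395]=1
m&=(h[...,0]>15)&(h[...,0]<32)&(h[...,1]>150)&(h[...,2]>140)
v,u=np.nonzero(m); print('side knob',u.mean(),v.mean(),len(u),u.min(),u.max(),v.min(),v.max())
h=cv2.cvtColor(t['pixels'],cv2.COLOR_BGR2HSV); m=np.zeros(h.shape[:2],bool); m[195:215,385:430]=1
m&=(h[...,0]>15)&(h[...,0]<32)&(h[...,1]>150)&(h[...,2]>140)
v2,u2=np.nonzero(m); print('top',u2.mean(),v2.mean(),len(u2))
a,d=t['origin'],ray(t,u2.mean(),v2.mean()); b,e=s['origin'],ray(s,u.mean(),v.mean())
k=np.linalg.lstsq(np.c_[d,-e],b-a,rcond=None)[0]; print(a+d*k[0],b+e*k[1])
# cabinet edges: crop px -> world
f=lambda x,y,z:onz(t,165+x/2.62,85+y/2.62,z).round(4)
print(f(513,332,.02),f(742,305,.02)); print(get_state()['ee_pos'])
```

```text
side knob 375.38461538461536 231.7051282051282 78 369 380 228 237
top 405.14814814814815 205.59259259259258 27
[ 0.44786864 -0.29248528  0.09984443] [ 0.44999715 -0.29462826  0.10039905]
[ 0.4327 -0.1554  0.02  ] [ 0.4655 -0.4575  0.02  ]
[0.40783105 0.27484943 0.29106248]
```

Request:
{"fn": "step_arm", "kwargs": {
  "motion": [
    [[0, -4.5, 0], 0, 0],
    [[0, -4.5, 0], 0, 0],
    [[0, -4.5, 0], 0, 0],
    [[0, -4.5, 0], 0, 0],
    [[0, -4.5, 0], 0, 0],
    [[0, -4.5, 0], 0, 0],
    [[0, -4.5, 0], 0, 0],
    [[0, -4.5, 0], 0, 0],
    [[0, -4.5, 0], 0, 0],
    [[0, -4.5, 0], 0, 0]
  ]
}}

```text
time_s: 2.1
ee_pos: [0.4065, -0.1746, 0.2911]
orientation: [0.0, 0.0, 1.0, 0.0]
contact_force: [0.9, -0.5, 0.3]
gripper_width: 0.0857
```

Request:
{"fn": "step_arm", "kwargs": {
  "motion": [
    [[0, -4.5, 0], 0, 0],
    [[0, -4, 0], 0, 0],
    [[0, -3.5, 0], 0, 0],
    [[0, 0, 0], 0, 0]
  ]
}}

```text
time_s: 2.5
ee_pos: [0.4053, -0.2984, 0.2916]
orientation: [-0.0, 0.005, 1.0, -0.002]
contact_force: [-1.0, 0.5, 0.4]
gripper_width: 0.0857
```

Run:
```python
from h import *
c=grab('wrist'); cv2.imwrite('pics/w1.png',c['pixels']); np.savez('w1.npz',**c)
print(c['origin'],c['rotation'].round(3),c['mtx'].round(1).tolist(),get_state()['ee_pos'])
```

```text
[ 0.33004218 -0.29762704  0.40917559] [[ 0.01  -0.956 -0.292]
 [ 1.     0.009  0.007]
 [-0.004 -0.292  0.956]] [[308.6, 0.0, 322.9], [0.0, 308.6, 197.7], [0.0, 0.0, 1.0]] [ 0.40590394 -0.29531841  0.29107591]
```

View pics/w1.png

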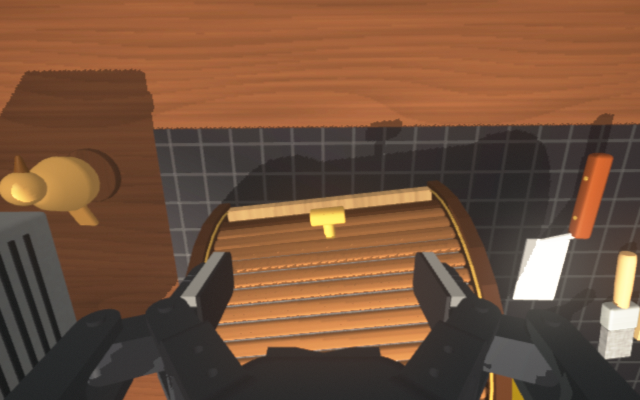

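Run:
```python
from h import *
t=load('top0.npz'); s=load('side0.npz'); w=load('w1.npz')
def msk(c,b):
    h=cv2.cvtColor(c['pixels'],cv2.COLOR_BGR2HSV); m=np.zeros(h.shape[:2],bool); m[b[1]:b[3],b[0]:b[2]]=1
    m&=(h[...,0]>17)&(h[...,0]<35)&(h[...,1]>150)&(h[...,2]>90); v,u=np.nonzero(m); return u,v,h
u,v,h=msk(w,(300,203,355,240))
for r in range(203,240): k=v==r; print(r,k.sum(),u[k].min() if k.any() else '',u[k].max() if k.any() else '',end=' | ')
u2,v2,_=msk(t,(385,195,430,215)); u3,v3,_=msk(s,(360,215,395,250))
print('\n',[(r,u2[v2==r].tolist()) for r in range(198,214)]); print([(r,u3[v3==r].min(),u3[v3==r].max()) for r in range(220,245) if (v3==r).any()])
# bottom front edge of cabinet via rail: line edge in wrist
```

```text
203 0   | 204 0   | 205 0   | 206 1 341 341 | 207 10 333 342 | 208 21 323 343 | 209 31 313 343 | 210 33 311 343 | 211 35 310 344 | 212 35 310 344 | 213 35 310 344 | 214 35 310 344 | 215 27 310 344 | 216 11 309 344 | 217 3 310 344 | 218 3 310 345 | 219 3 310 345 | 220 2 310 344 | 221 2 310 344 | 222 4 311 344 | 223 11 311 341 | 224 13 311 334 | 225 17 311 333 | 226 5 323 333 | 227 4 323 333 | 228 5 324 334 | 229 5 324 334 | 230 5 324 334 | 231 5 324 334 | 232 5 324 334 | 233 4 324 334 | 234 4 325 334 | 235 4 325 334 | 236 5 326 334 | 237 9 326 334 | 238 5 326 330 | 239 0   | 
 [(198, []), (199, [404]), (200, [407]), (201, [404]), (202, [404]), (203, [404]), (204, [404]), (205, []), (206, [401]), (207, [401]), (208, [401, 412]), (209, [402, 403, 404, 405, 406, 407, 408, 409, 410]), (210, []), (211, []), (212, []), (213, [])]
[(228, np.int64(371), np.int64(379)), (229, np.int64(370), np.int64(380)), (230, np.int64(369), np.int64(379)), (231, np.int64(369), np.int64(379)), (232, np.int64(369), np.int64(379)), (233, np.int64(371), np.int64(380)), (234, np.int64(372), np.int64(380)), (235, np.int64(374), np.int64(379)), (236, np.int64(375), np.int64(379)), (237, np.int64(377), np.int64(378))]
```

Run:
```python
from h import *
t=load('top0.npz'); s=load('side0.npz'); w=load('w1.npz')
def tri(L):
    A=0;b=0
    for c,u,v in L:
        d=ray(c,u,v);d/=np.linalg.norm(d);P=np.eye(3)-np.outer(d,d);A=A+P;b=b+P@c['origin']
    x=np.linalg.solve(A,b); return x.round(4),[ (proj(c,x)-[u,v]).round(1).tolist() for c,u,v in L]
a=(t,406.5,207);b=(s,374.5,232);c=(w,327,216)
for L in([a,c],[b,c],[a,b,c]): print(tri(L))
print('z=.072',onz(*c,.072),onz(*a,.072))
# wrist rail lower/outer edge ends (229,214)->(430,195)
f=lambda u,v,z:onz(w,u,v,z).round(4)
for z in(.022,.04,.06): print(z,f(229,214,z),f(430,195,z))
```

```text
(array([ 0.443 , -0.2957,  0.1055]), [[0.0, -0.0], [0.1, -0.0]])
(array([ 0.4422, -0.2959,  0.1081]), [[-0.1, 0.0], [-0.1, 0.1]])
(array([ 0.4428, -0.2956,  0.1068]), [[0.1, 0.0], [-0.1, 0.1], [0.2, 0.3]])
z=.072 [ 0.45547961 -0.29557532  0.072     ] [ 0.44472308 -0.3025088   0.072     ]
0.022 [ 0.4701 -0.4261  0.022 ] [ 0.446  -0.1605  0.022 ]
0.04 [ 0.4636 -0.4201  0.04  ] [ 0.4407 -0.1669  0.04  ]
0.06 [ 0.4563 -0.4135  0.06  ] [ 0.4347 -0.174   0.06  ]
```

Request:
{"fn": "step_arm", "kwargs": {
  "motion": [
    [[0, 0, 0], -0.1, 0],
    [[-1.8, -0.2, 4], 0, 0],
    [[-1.8, -0.2, 4], 0, 0],
    [[0, 0, 4], 0, 0],
    [[0, 0, 3], 0, 0],
    [[0, 0, 2.5], 0, 0],
    [[0, 0, 0], 0, 0],
    [[0, 0, 0], 0, 0.3]
  ]
}}

```text
time_s: 3.35
ee_pos: [0.4435, -0.2919, 0.1162]
orientation: [-0.0, -0.05, 0.999, 0.001]
contact_force: [0.3, 0.3, -0.2]
gripper_width: 0.0735
```

Request:
{"fn": "step_arm", "kwargs": {
  "motion": [
    [[0, 0, 0], 0, 0.6],
    [[0, 0, 0], 0, 0.8],
    [[0, 0, 0], 0, 1],
    [[0, 0, 0], 0, 1],
    [[0, 0, 0], 0, 1],
    [[0, 0, 0], 0, 1]
  ]
}}

```text
time_s: 3.95
ee_pos: [0.4443, -0.2951, 0.1173]
orientation: [0.001, -0.049, 0.999, -0.002]
contact_force: [0.5, -5.4, 1.9]
gripper_width: 0.0343
```

Request:
{"fn": "step_arm", "kwargs": {
  "motion": [
    [[-1.02, 0, -1.9], 0, 1],
    [[-1.24, 0, -1.77], 0, 1],
    [[-1.44, 0, -1.61], 0, 1],
    [[-1.62, 0, -1.42], 0, 1],
    [[-1.78, 0, -1.22], 0, 1],
    [[0, 0, 0], 0, 1]
  ]
}}

```text
time_s: 4.55
ee_pos: [0.5149, -0.2877, 0.1962]
orientation: [-0.0, -0.05, 0.999, -0.002]
contact_force: [0.4, -4.6, 0.5]
gripper_width: 0.0345
```

Request:
{"fn": "step_arm", "kwargs": {
  "motion": [
    [[-1.91, 0, -1.0], 0, 1],
    [[-2.02, 0, -0.76], 0, 1],
    [[-2.1, 0, -0.51], 0, 1],
    [[-2.14, 0, -0.26], 0, 1],
    [[-1.62, 0, -0.03], 0, 1],
    [[0, 0, 0], 0, 1]
  ]
}}

```text
time_s: 5.15
ee_pos: [0.6129, -0.2774, 0.2215]
orientation: [0.0, -0.049, 0.999, -0.001]
contact_force: [1.7, -3.0, 2.6]
gripper_width: 0.0338
```

Request:
{"fn": "step_arm", "kwargs": {
  "motion": [
    [[0, 0, 0], 0, 0.6],
    [[0, 0, 0], 0, 0.2],
    [[0, 0, 0], 0, 0],
    [[0, 0, -4], 0, 0],
    [[0, 0, -4], 0, 0],
    [[4.5, 0, 0], 0, 0],
    [[4.5, 0, 0], 0, 0],
    [[4.5, 0, 0], 0, 0],
    [[4, 0, 0], 0, 0],
    [[0, 0, 0], 0, 0]
  ]
}}

```text
time_s: 6.15
ee_pos: [0.4296, -0.2941, 0.2991]
orientation: [-0.002, -0.046, 0.999, 0.004]
contact_force: [-0.0, -0.3, -0.0]
gripper_width: 0.0857
```

Run:
```python
from h import *
c=grab('wrist'); cv2.imwrite('pics/w2.png',c['pixels']); np.savez('w2.npz',**c)
print(c['origin'],get_state()['ee_pos'])
```

```text
[ 0.35511216 -0.30246979  0.41690467] [ 0.43348903 -0.29302429  0.29987325]
```

View pics/w2.png

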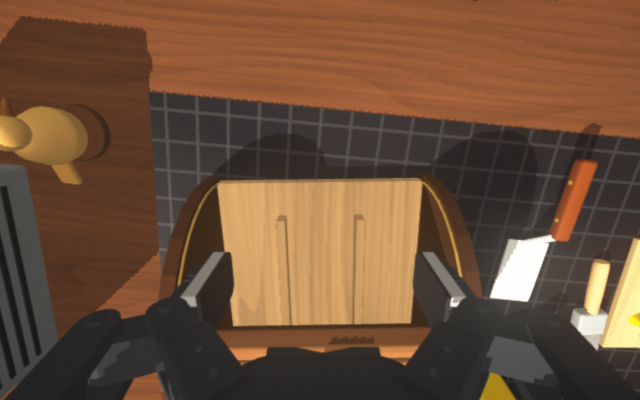

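Run:
```python
from h import *
w=load('w2.npz')
f=lambda u,v,z:onz(w,u,v,z)
g=cv2.cvtColor(w['pixels'],cv2.COLOR_BGR2GRAY).astype(int)
for r in(240,270,300): print(r,[ (x,g[r,x]) for x in list(range(274,294))+list(range(350,370))])
A,B=f(219,181.5,.02),f(420.5,180,.02); d=B-A; print('floor front',A,B,np.linalg.norm(d),np.degrees(np.arctan2(-d[0],d[1])),(A+B)/2)
for u,v in((282,216),(359,215),(286,325),(357,325)): print(u,v,f(u,v,.044).round(4))
```

```text
240 [(274, np.int64(179)), (275, np.int64(178)), (276, np.int64(168)), (277, np.int64(162)), (278, np.int64(164)), (279, np.int64(166)), (280, np.int64(167)), (281, np.int64(169)), (282, np.int64(170)), (283, np.int64(173)), (284, np.int64(165)), (285, np.int64(139)), (286, np.int64(117)), (287, np.int64(133)), (288, np.int64(162)), (289, np.int64(175)), (290, np.int64(174)), (291, np.int64(174)), (292, np.int64(173)), (293, np.int64(170)), (350, np.int64(165)), (351, np.int64(165)), (352, np.int64(159)), (353, np.int64(140)), (354, np.int64(121)), (355, np.int64(133)), (356, np.int64(154)), (357, np.int64(163)), (358, np.int64(167)), (359, np.int64(168)), (360, np.int64(169)), (361, np.int64(170)), (362, np.int64(172)), (363, np.int64(170)), (364, np.int64(167)), (365, np.int64(167)), (366, np.int64(168)), (367, np.int64(171)), (368, np.int64(172)), (369, np.int64(170))]
270 [(274, np.int64(181)), (275, np.int64(183)), (276, np.int64(183)), (277, np.int64(182)), (278, np.int64(172)), (279, np.int64(163)), (280, np.int64(165)), (281, np.int64(166)), (282, np.int64(167)), (283, np.int
[... 1155 characters left out ...]
)), (352, np.int64(135)), (353, np.int64(117)), (354, np.int64(137)), (355, np.int64(160)), (356, np.int64(165)), (357, np.int64(165)), (358, np.int64(165)), (359, np.int64(163)), (360, np.int64(164)), (361, np.int64(161)), (362, np.int64(149)), (363, np.int64(151)), (364, np.int64(160)), (365, np.int64(163)), (366, np.int64(164)), (367, np.int64(162)), (368, np.int64(159)), (369, np.int64(161))]
floor front [ 0.46456783 -0.42653766  0.02      ] [ 0.43857946 -0.16142866  0.02      ] 0.26637976538633484 5.5987615844565735 [ 0.45157364 -0.29398316  0.02      ]
282 216 [ 0.4965 -0.3389  0.044 ]
359 215 [ 0.4863 -0.2405  0.044 ]
286 325 [ 0.663  -0.3242  0.044 ]
357 325 [ 0.6543 -0.2221  0.044 ]
```

Request:
{"fn": "step_arm", "kwargs": {
  "motion": [
    [[0, 0, 0], 0.1, 0],
    [[0, 4.5, 1], 0, 0],
    [[0, 4.5, 1], 0, 0],
    [[0, 4.5, 1], 0, 0],
    [[0, 4.5, 1], 0, 0],
    [[0, 4.5, 1], 0, 0],
    [[0, 4.5, 1], 0, 0],
    [[0, 4.4, 1], 0, 0],
    [[0, 0, 0], 0, 0],
    [[0, 0, 0], 0, 0]
  ]
}}

```text
time_s: 7.2
ee_pos: [0.4372, 0.0225, 0.2305]
orientation: [-0.001, -0.002, 1.0, -0.0]
contact_force: [0.2, -1.2, 0.6]
gripper_width: 0.0852
```

```bash
cat > spat.py <<'E'
from h import *
c=grab('wrist'); cv2.imwrite('pics/w3.png',c['pixels']); np.savez('w3.npz',**c)
h=cv2.cvtColor(c['pixels'],cv2.COLOR_BGR2HSV); H,S,V=[h[...,i].astype(int) for i in range(3)]
def blob(m,z,n):
    m=m.astype(np.uint8); m[:, :200]=0; m[:,450:]=0
    cs,_=cv2.findContours(m,cv2.RETR_EXTERNAL,cv2.CHAIN_APPROX_NONE); k=max(cs,key=cv2.contourArea)
    P=np.array([onz(c,*p,z)[:2] for p in k[:,0]])*1000; r=cv2.minAreaRect(P.astype(np.float32))
    print(n,'bbox',cv2.boundingRect(k),np.round(r[0],1),np.round(r[1],1),round(r[2],2))
blob((S<50)&(V>170),.0045,'blade'); blob((H<12)&(S>140)&(V>120),.059,'handle')
print(get_state()['ee_pos'],get_state()['orientation'])
E
python3 spat.py
```

```text
blade bbox (296, 231, 51, 79) [563.6  19. ] [ 60.9 110.5] 88.8
handle bbox (200, 0, 250, 102) [320.2  22.8] [ 79.  222.6] 0.25
[0.43753313 0.02082201 0.23082528] [-5.84524106e-04 -7.16299629e-04  9.99999508e-01 -3.60664760e-04]
```

View pics/w3.png

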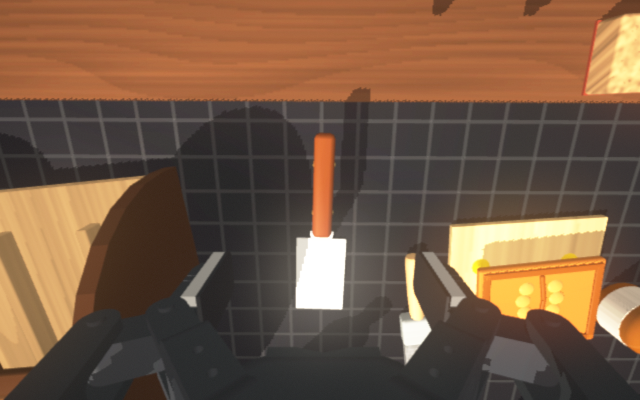

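Run:
```python
from h import *
c=load('w3.npz')
for u,v,z in((323.5,135,.05),(323.5,135,.059),(321.5,235,.059),(321,308,.0045),(345,240,.0045),(297,238,.0045)): print(u,v,onz(c,u,v,z).round(4))
h=cv2.cvtColor(c['pixels'],cv2.COLOR_BGR2HSV)
for r in(145,170,200,225): k=[x for x in range(300,345) if h[r,x,0]<12 and h[r,x,1]>140 and h[r,x,2]>70]; print(r,k[0],k[-1],onz(c,(k[0]+k[-1])/2,r,.059).round(4))
```

```text
323.5 135 [0.3905 0.0222 0.05  ]
323.5 135 [0.3897 0.0222 0.059 ]
321.5 235 [0.4898 0.0207 0.059 ]
321 308 [0.6174 0.0201 0.0045]
345 240 [0.5203 0.049  0.0045]
297 238 [ 0.518  -0.0092  0.0045]
145 314 334 [0.3988 0.0227 0.059 ]
170 313 333 [0.4225 0.0219 0.059 ]
200 313 331 [0.4525 0.021  0.059 ]
225 313 330 [0.4789 0.0206 0.059 ]
```

Request:
{"fn": "step_arm", "kwargs": {
  "motion": [
    [[-2.25, 0, 4], 0.02, 0],
    [[0, 0, 4], 0, 0],
    [[0, 0, 4], 0, 0],
    [[0, 0, 3.6], 0, 0],
    [[0, 0, 2], 0, 0],
    [[0, 0, 0], 0, 0.3],
    [[0, 0, 0], 0, 0.6],
    [[0, 0, 0], 0, 0.8],
    [[0, 0, 0], 0, 1],
    [[0, 0, 0], 0, 1]
  ]
}}

```text
time_s: 8.25
ee_pos: [0.4613, 0.0204, 0.0564]
orientation: [0.001, 0.01, 1.0, 0.001]
contact_force: [-0.4, -1.0, 4.6]
gripper_width: 0.0189
```

Request:
{"fn": "step_arm", "kwargs": {
  "motion": [
    [[0, 0, 0], 0, 1],
    [[0, 0, 0], 0, 1],
    [[0, 0, 0], 0, 1],
    [[0, 0, 0], 0, 1]
  ]
}}

```text
time_s: 8.65
ee_pos: [0.4612, 0.0204, 0.0562]
orientation: [0.001, 0.01, 1.0, 0.001]
contact_force: [-1.7, 0.0, 7.0]
gripper_width: 0.0187
```

Request:
{"fn": "step_arm", "kwargs": {
  "motion": [
    [[0, 0, -1], 0, 1],
    [[0, 0, -2], 0, 1],
    [[0, 0, -3], 0, 1],
    [[2, 3.9, 0], 0, 1],
    [[2, 3.9, 0], 0, 1],
    [[2, 3.9, 0], 0, 1],
    [[2, 3.9, 0], 0, 1],
    [[2, 3.9, 0], 0, 1],
    [[2, 3.9, 0], 0, 1],
    [[0, 0, 0], -0.1, 1]
  ]
}}

```text
time_s: 9.65
ee_pos: [0.3414, 0.2628, 0.1156]
orientation: [-0.0, -0.046, 0.999, 0.001]
contact_force: [0.5, 0.4, -2.1]
gripper_width: 0.0192
```

Request:
{"fn": "step_arm", "kwargs": {
  "motion": [
    [[0, 0, 0], 0, 1],
    [[0, 0, 0], 0, 1],
    [[0, 0, 0], 0, 1]
  ]
}}

```text
time_s: 9.95
ee_pos: [0.3453, 0.255, 0.1149]
orientation: [-0.0, -0.038, 0.999, -0.0]
contact_force: [0.2, -0.1, -1.4]
gripper_width: 0.0192
```

Run:
```python
from h import *
s=get_state(); c=grab('wrist'); cv2.imwrite('pics/w4.png',c['pixels']); np.savez('w4.npz',**c)
print(c['origin'],s['ee_pos'],s['orientation'],s['ft_torque'],s['contact_force'])
```

```text
[0.27017608 0.24898634 0.2325331 ] [0.34525325 0.25496837 0.11494133] [-2.77159267e-04 -3.75482269e-02  9.99294684e-01 -4.35047143e-04] [-0.0296207   0.10336359  0.02457092] [ 0.1619909  -0.13297568 -1.43845529]
```

View pics/w4.png

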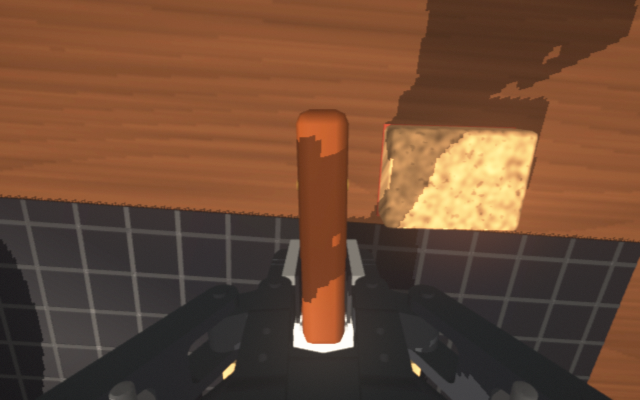

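Run:
```python
from h import *
c=load('w3.npz'); t=load('top0.npz')
for n,u,v,z in(('bR',449.5,227,.011),('bL',606.5,216,.011),('pR',478,262,.0435),('pL',605,259,.0435),('coneR',481,266,.022),('coneL',569,257,.022)): print(n,onz(c,u,v,z).round(4))
# yaw edges in top: plaque and board contours lines
im=t['pixels']; h=cv2.cvtColor(im,cv2.COLOR_BGR2HSV); H,S,V=[h[...,i].astype(int) for i in range(3)]
for nm,m,z in(('board',(V>150)&(H<30),.011),('plaq',(V>130)&(S>150)&(H<30),.0435)):
    M=np.zeros(m.shape,np.uint8); M[130:205,200:269]=m[130:205,200:269]
    k=max(cv2.findContours(M,cv2.RETR_EXTERNAL,cv2.CHAIN_APPROX_NONE)[0],key=cv2.contourArea)
    q=cv2.boxPoints(cv2.minAreaRect(k)); print(nm,q.tolist(),[onz(t,*p,z)[:2].round(4).tolist() for p in q])
s=grab('top'); h=cv2.cvtColor(s['pixels'],cv2.COLOR_BGR2HSV); np.savez('top1.npz',**s); cv2.imwrite('pics/top1.png',cv2.resize(s['pixels'][110:260,170:330],None,fx=4,fy=4,interpolation=cv2.INTER_CUBIC))
```

```text
bR [0.5001 0.171  0.011 ]
bL [0.4855 0.3517 0.011 ]
pR [0.5281 0.1931 0.0435]
pL [0.5238 0.332  0.0435]
coneR [0.5451 0.2096 0.022 ]
coneL [0.5328 0.3109 0.022 ]
board [[209.2537841796875, 143.55328369140625], [259.63958740234375, 139.95428466796875], [263.532958984375, 194.4619140625], [213.14715576171875, 198.0609130859375]] [[0.6771, 0.3709], [0.6882, 0.1944], [0.4963, 0.1809], [0.4855, 0.3561]]
plaq [[212.83270263671875, 155.71746826171875], [252.591064453125, 150.53158569335938], [256.57806396484375, 181.0985107421875], [216.8197021484375, 186.28439331054688]] [[0.6281, 0.3499], [0.6447, 0.2139], [0.5394, 0.2003], [0.523, 0.3356]]
```

View pics/top1.png

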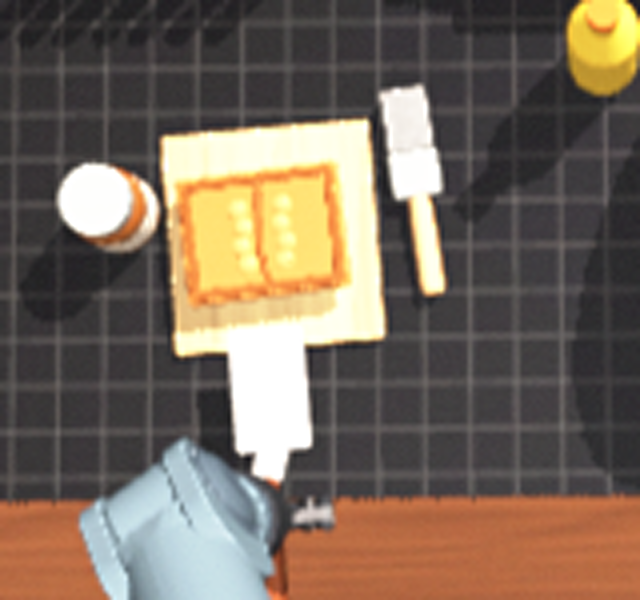

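Run:
```python
from h import *
t=load('top1.npz'); f=lambda x,y,z:onz(t,170+(x+.5)/4-.5,110+(y+.5)/4-.5,z)[:2].round(4)
h=cv2.cvtColor(t['pixels'],cv2.COLOR_BGR2HSV)
for y in(200,205,210,215,220):
    k=[x for x in range(222,252) if h[y,x,1]<50 and h[y,x,2]>150]; print(y,k[0],k[-1],onz(t,(k[0]+k[-1])/2,y,.064)[:2].round(4),end=' ')
print()
print('blade front',f(230,345,.063),f(305,330,.063),'rear',f(237,452,.063),f(311,447,.063))
print('board',f(162,138,.011),f(369,120,.011),f(384,340,.011),f(178,356,.011))
print('plaque top',f(179,187,.0435),f(333,165,.0435),f(347,285,.0435),f(192,305,.0435))
s=get_state(); print(s['ee_pos'],s['orientation'])
```

```text
200 227 246 [0.474  0.2645] 205 227 246 [0.4572 0.2644] 210 228 246 [0.4405 0.2627] 215 228 247 [0.4237 0.261 ] 220 229 247 [0.407  0.2593] 
blade front [0.4882 0.2961] [0.5003 0.2333] rear [0.3986 0.2899] [0.4021 0.2281]
board [0.6751 0.3679] [0.6893 0.1865] [0.4957 0.1737] [0.4835 0.3527]
plaque top [0.6258 0.3446] [0.6435 0.2129] [0.5402 0.201 ] [0.5243 0.3329]
[0.34540283 0.25522886 0.11498905] [-1.57039428e-04 -3.78161263e-02  9.99284670e-01 -2.54579749e-04]
```

Request:
{"fn": "step_arm", "kwargs": {
  "motion": [
    [[0, 0, 1.5], 0, 1],
    [[0, 0, 1.5], 0, 1],
    [[0, 0, 1.1], 0, 1],
    [[0, 0, 0], 0, 1],
    [[0, 0, 0], 0, 1],
    [[-1, 0, 0], 0, 1],
    [[-1.5, 0, 0], 0, 1],
    [[-1.5, 0, 0], 0, 1],
    [[0, 0, 0], 0, 1],
    [[0, 0, 0], 0, 1]
  ]
}}

```text
time_s: 11.05
ee_pos: [0.3858, 0.2596, 0.0742]
orientation: [0.0, -0.039, 0.999, -0.0]
contact_force: [-0.8, -1.0, -1.0]
gripper_width: 0.019
```

Run:
```python
from h import *
s=get_state(); print(s['ee_pos'],s['contact_force'],s['ft_torque'])
c=grab('side'); np.savez('side1.npz',**c); cv2.imwrite('pics/side1.png',cv2.resize(c['pixels'][110:200,220:360],None,fx=5.5,fy=5.5,interpolation=cv2.INTER_CUBIC))
```

```text
[0.3858013  0.25962031 0.07423682] [-0.75953139 -0.96184305 -0.98204547] [-0.01812514  0.12537257 -0.02454173]
```

View pics/side1.png

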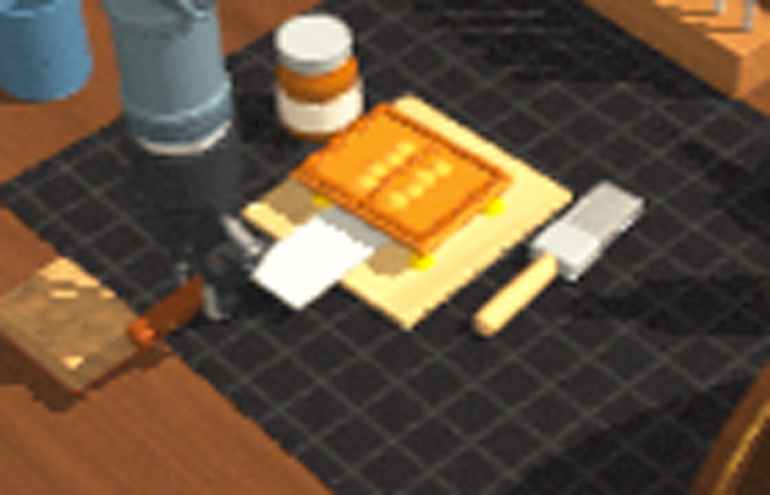

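Request:
{"fn": "step_arm", "kwargs": {
  "motion": [
    [[-1.3, 0, 0], 0, 1],
    [[-1.3, 0, 0], 0, 1],
    [[-1.3, 0, 0], 0, 1],
    [[-1.3, 0, 0], 0, 1],
    [[-1.3, 0, 0], 0, 1],
    [[-1.3, 0, 0], 0, 1],
    [[0, 0, 0], 0, 1],
    [[0, 0, 0], 0, 1]
  ]
}}

```text
time_s: 11.9
ee_pos: [0.4627, 0.2657, 0.0739]
orientation: [-0.0, -0.039, 0.999, -0.0]
contact_force: [-0.9, 0.7, -1.7]
gripper_width: 0.0186
```

Request:
{"fn": "step_arm", "kwargs": {
  "motion": [
    [[0, 0, -0.4], 0, 1],
    [[0, 0, -0.3], 0, 1],
    [[0, 0, -0.3], 0, 1],
    [[0, 0, -0.3], 0, 1],
    [[0, 0, -0.3], 0, 1],
    [[0, 0, 0], 0, 1],
    [[0, 0, 0], 0, 1]
  ]
}}

```text
time_s: 12.6
ee_pos: [0.4623, 0.2658, 0.09]
orientation: [-0.0, -0.04, 0.999, -0.0]
contact_force: [0.4, 0.5, -2.9]
gripper_width: 0.019
```

Run:
```python
from h import *
s=get_state(); print(s['ee_pos'],s['contact_force'],s['ft_torque'])
t=grab('top'); a=t['pixels'][110:220,190:310]; c=grab('side'); b=c['pixels'][110:200,220:360]
cv2.imwrite('pics/lift.png',np.vstack([cv2.resize(a,(400,366)),cv2.resize(b,(400,257))])[:600])
```

```text
[0.46234854 0.2658298  0.09001   ] [ 0.37630625  0.48602146 -2.9492685 ] [-0.04532968  0.30888885 -0.02383869]
```

View pics/lift.png

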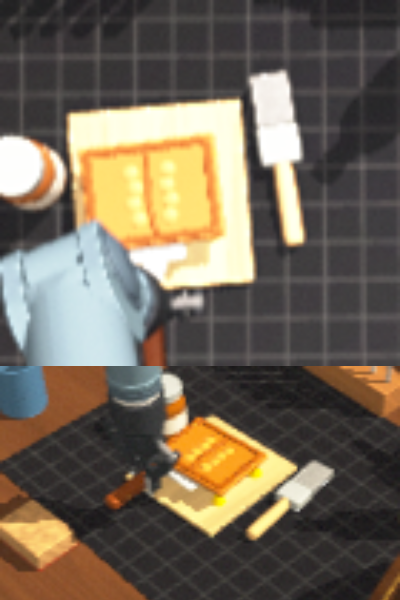

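Request:
{"fn": "step_arm", "kwargs": {
  "motion": [
    [[0, 0, -0.5], 0, 1],
    [[0, 0, -1], 0, 1],
    [[0, 0, -1.5], 0, 1],
    [[0, 0, -2], 0, 1],
    [[0, 0, -2], 0, 1],
    [[0, 0, -2], 0, 1],
    [[0, 0, -2], 0, 1],
    [[0, 0, -2], 0, 1],
    [[0, 0, -2], 0, 1],
    [[0, 0, -2], 0, 1]
  ]
}}

```text
time_s: 13.7
ee_pos: [0.4628, 0.2655, 0.2624]
orientation: [0.001, -0.039, 0.999, 0.001]
contact_force: [0.6, -0.2, -3.3]
gripper_width: 0.0192
```

Request:
{"fn": "step_arm", "kwargs": {
  "motion": [
    [[0, 0, -1.5], 0, 1],
    [[0, 0, -1], 0, 1],
    [[0, 0, -0.5], 0, 1],
    [[0, 0, 0], 0, 1],
    [[0.12, -0.5, 0], 0, 1],
    [[0.24, -1, 0], 0, 1],
    [[0.36, -1.5, 0], 0, 1],
    [[0.48, -2, 0], 0, 1],
    [[0.48, -2, 0], 0, 1],
    [[0.48, -2, 0], 0, 1]
  ]
}}

```text
time_s: 14.7
ee_pos: [0.4478, 0.1715, 0.2899]
orientation: [-0.0, -0.039, 0.999, -0.0]
contact_force: [0.4, -0.5, -3.3]
gripper_width: 0.0189
```

Run:
```python
from h import *
s=get_state(); print(s['ee_pos'],s['orientation'],s['contact_force'],s['ft_torque'],s['joint_positions'])
```

```text
[0.44779856 0.17150956 0.28989697] [-2.60926048e-04 -3.86336139e-02  9.99253405e-01 -9.14657198e-05] [ 0.40554655 -0.51236935 -3.28724106] [-0.08071185  0.3068956  -0.04079234] [-0.98368749  0.00809662  0.54066126  1.97712557 -0.00458986  1.15808087
  1.2068854 ]
```

Request:
{"fn": "step_arm", "kwargs": {
  "motion": [
    [[0.48, -2, 0], 0, 1],
    [[0.48, -2, 0], 0, 1],
    [[0.48, -2, 0], 0, 1],
    [[0.48, -2, 0], 0, 1],
    [[0.48, -2, 0], 0, 1],
    [[0.48, -2, 0], 0, 1],
    [[0.48, -2, 0], 0, 1],
    [[0.48, -2, 0], 0, 1],
    [[0.48, -2, 0], 0, 1],
    [[0.48, -2, 0], 0, 1]
  ]
}}

```text
time_s: 15.7
ee_pos: [0.4158, -0.0305, 0.2901]
orientation: [0.0, -0.04, 0.999, 0.0]
contact_force: [-0.3, 0.4, -2.7]
gripper_width: 0.019
```

Request:
{"fn": "step_arm", "kwargs": {
  "motion": [
    [[0.48, -2, 0], 0, 1],
    [[0.48, -2, 0], 0, 1],
    [[0.48, -2, 0], 0, 1],
    [[0.48, -2, 0], 0, 1],
    [[0.48, -2, 0], 0, 1],
    [[0.48, -2, 0], 0, 1],
    [[0.48, -2, 0], 0, 1],
    [[0.48, -2, 0], 0, 1],
    [[0.48, -2, 0], 0, 1],
    [[0.48, -2, 0], 0, 1]
  ]
}}

```text
time_s: 16.7
ee_pos: [0.3832, -0.2337, 0.29]
orientation: [0.0, -0.04, 0.999, 0.0]
contact_force: [0.4, -0.4, -3.4]
gripper_width: 0.0187
```

Request:
{"fn": "step_arm", "kwargs": {
  "motion": [
    [[0.48, -2, 0], 0, 1],
    [[0.48, -2, 0], 0, 1],
    [[0.4, -1.4, 0], 0, 1],
    [[0.2, -0.8, 0], 0, 1],
    [[0.1, -0.37, 0], 0, 1],
    [[0, 0, 0], 0, 1],
    [[0, 0, 0], 0, 1]
  ]
}}

```text
time_s: 17.4
ee_pos: [0.3727, -0.2983, 0.2899]
orientation: [-0.0, -0.04, 0.999, 0.0]
contact_force: [1.2, 0.6, -2.6]
gripper_width: 0.0191
```

Run:
```python
from h import *
s=get_state(); print(s['ee_pos'],s['orientation'],s['contact_force'],s['ft_torque'])
t=grab('top'); np.savez('top2.npz',**t); a=t['pixels'][95:245,340:480]; cv2.imwrite('pics/top2.png',cv2.resize(a,None,fx=4,fy=4,interpolation=cv2.INTER_CUBIC))
```

```text
[ 0.37274329 -0.29832604  0.28992834] [-1.13882618e-04 -3.99683850e-02  9.99200910e-01  2.38606089e-04] [ 1.16449219  0.57085589 -2.64358975] [0.04475012 0.32758533 0.02060696]
```

View pics/top2.png

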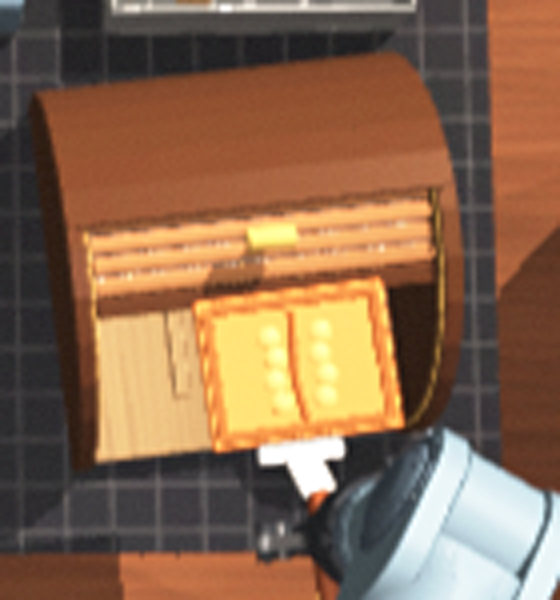

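Run:
```python
from h import *
t=load('top2.npz'); f=lambda x,y,z:onz(t,340+(x+.5)/4-.5,95+(y+.5)/4-.5,z)[:2]
P=np.array([f(*p,.2505) for p in((196,302),(382,280),(402,422),(217,450))]); print(P.round(4),P.mean(0).round(4))
d=P[0]+P[1]-P[2]-P[3]; e=P[0]-P[1]+P[3]-P[2]; print('yaw',np.arctan2(d[1],d[0]),np.arctan2(-e[0],e[1]),np.linalg.norm(d)/2,np.linalg.norm(e)/2)
print('Tbar',f(273,235,.22),'ends',f(249,240,.22),f(297,232,.22)); print('rail L front',f(173,399,.044),f(188,397,.044)); print('floor corner',f(97,463,.02), 'tambour edge L,R',f(95,290,.18),f(440,258,.18))
```

```text
[[ 0.5434 -0.2161]
 [ 0.5583 -0.3522]
 [ 0.4542 -0.3639]
 [ 0.4352 -0.2292]] [ 0.4978 -0.2903]
yaw 0.11667645740096104 0.12476838220355664 0.10689551305388788 0.13648279670960092
Tbar [ 0.59777213 -0.27980574] ends [ 0.59416243 -0.26173839] [ 0.59986944 -0.29784393]
rail L front [ 0.48993346 -0.22896872] [ 0.49151699 -0.24173997]
floor corner [ 0.43724701 -0.16606345] tambour edge L,R [ 0.56349798 -0.14993497] [ 0.58585644 -0.41687168]
```

Request:
{"fn": "step_arm", "kwargs": {
  "motion": [
    [[0.5, 0, 0], 0, 1],
    [[1, 0, 0.5], 0, 1],
    [[0.5, 0, 1], 0, 1],
    [[0, 0, 1.5], 0, 1],
    [[0, 0, 2], 0, 1],
    [[0, 0, 2], 0, 1],
    [[0, 0, 2], 0, 1],
    [[0, 0, 2], 0, 1],
    [[0, 0, 2], 0, 1],
    [[0, 0, 1.5], 0, 1]
  ]
}}

```text
time_s: 18.45
ee_pos: [0.3523, -0.2994, 0.1431]
orientation: [-0.001, -0.04, 0.999, 0.0]
contact_force: [0.1, 0.3, -3.0]
gripper_width: 0.0188
```

Request:
{"fn": "step_arm", "kwargs": {
  "motion": [
    [[0, 0, 1.3], 0, 1],
    [[0, 0, 1], 0, 1],
    [[0, 0, 0.5], 0, 1],
    [[0, 0, 0], 0, 1],
    [[0, 0, 0], 0, 1]
  ]
}}

```text
time_s: 18.95
ee_pos: [0.3532, -0.3006, 0.1174]
orientation: [0.0, -0.04, 0.999, -0.0]
contact_force: [0.7, -0.0, -2.7]
gripper_width: 0.019
```

Request:
{"fn": "step_arm", "kwargs": {
  "motion": [
    [[-0.5, 0, 0], 0, 1],
    [[-1, 0.02, 0], 0, 1],
    [[-1.5, 0.03, 0], 0, 1],
    [[-1.5, 0.03, 0], 0, 1],
    [[-1.5, 0.03, 0], 0, 1],
    [[-1.5, 0.03, 0], 0, 1],
    [[-1.5, 0.03, 0], 0, 1],
    [[-1, 0.02, 0], 0, 1],
    [[-0.6, 0, 0], 0, 1],
    [[0, 0, 0], 0, 1]
  ]
}}

```text
time_s: 19.95
ee_pos: [0.4593, -0.2899, 0.117]
orientation: [0.0, -0.04, 0.999, -0.0]
contact_force: [-0.2, -0.1, -3.5]
gripper_width: 0.0192
```

Run:
```python
from h import *
s=get_state(); print(s['ee_pos'],s['orientation'],s['contact_force'],s['ft_torque'])
```

```text
[ 0.45933716 -0.28988428  0.11703536] [ 1.52557462e-07 -4.02126568e-02  9.99191120e-01 -2.20659383e-04] [-0.16920422 -0.09959332 -3.48166934] [0.04071106 0.34908978 0.01344959]
```

Request:
{"fn": "step_arm", "kwargs": {
  "motion": [
    [[0, 0, 0.3], 0, 1],
    [[0, 0, 0.5], 0, 1],
    [[0, 0, 0.4], 0, 1],
    [[0, 0, 0.2], 0, 1],
    [[0, 0, 0.2], 0, 1],
    [[0, 0, 0.2], 0, 1],
    [[0, 0, 0.2], 0, 1],
    [[0, 0, 0.2], 0, 1],
    [[0, 0, 0.2], 0, 1],
    [[0, 0, 0.2], 0, 1]
  ]
}}

```text
time_s: 20.95
ee_pos: [0.4588, -0.2902, 0.0912]
orientation: [0.0, -0.04, 0.999, -0.0]
contact_force: [-0.9, -1.0, -1.6]
gripper_width: 0.0189
```

Request:
{"fn": "step_arm", "kwargs": {
  "motion": [
    [[0, 0, 0.2], 0, 1],
    [[0, 0, 0.2], 0, 1],
    [[0, 0, 0], 0, 1],
    [[0, 0, 0], 0, 1]
  ]
}}

```text
time_s: 21.35
ee_pos: [0.4583, -0.29, 0.087]
orientation: [-0.0, -0.04, 0.999, 0.0]
contact_force: [0.8, -0.2, -2.9]
gripper_width: 0.0191
```

Run:
```python
from h import *
s=get_state(); print(s['ee_pos'],s['orientation'],s['contact_force'],s['ft_torque'])
```

```text
[ 0.45833833 -0.2900035   0.08700328] [-7.29131896e-05 -3.95686409e-02  9.99216852e-01  1.12754696e-06] [ 0.80101832 -0.24435288 -2.85524908] [0.03810553 0.09827603 0.02293014]
```

Request:
{"fn": "step_arm", "kwargs": {
  "motion": [
    [[0.5, 0, 0], 0, 1],
    [[1, 0, 0], 0, 1],
    [[1.5, 0, 0], 0, 1],
    [[2, 0, 0], 0, 1],
    [[2, 0, 0], 0, 1],
    [[2, 0, 0], 0, 1],
    [[2, 0, 0], 0, 1],
    [[2, 0, 0], 0, 1],
    [[2, 0, 0], 0, 1],
    [[1.5, 0, 0], 0, 1]
  ]
}}

```text
time_s: 22.35
ee_pos: [0.2908, -0.3026, 0.0868]
orientation: [-0.0, -0.038, 0.999, 0.001]
contact_force: [-0.4, 1.2, -1.2]
gripper_width: 0.0189
```

Request:
{"fn": "step_arm", "kwargs": {
  "motion": [
    [[1, 0, 0], 0, 1],
    [[0.5, 0, 0], 0, 1],
    [[0, 0, -1.5], 0, 1],
    [[0, 0, -3], 0, 1],
    [[0, 0, -3], 0, 1],
    [[0, 0, -3], 0, 1],
    [[0, 0, -3], 0, 1],
    [[0, 0, -3], 0, 1],
    [[0, 0, -3], 0, 1],
    [[0, 0, -1.5], 0, 1]
  ]
}}

```text
time_s: 23.35
ee_pos: [0.2806, -0.3038, 0.2941]
orientation: [0.002, -0.041, 0.999, 0.002]
contact_force: [0.1, 0.3, -2.3]
gripper_width: 0.0195
```

Request:
{"fn": "step_arm", "kwargs": {
  "motion": [
    [[-2, 0, 0], 0, 1],
    [[-3, 0, 0], 0, 1],
    [[-3, 0, 0], 0, 1],
    [[0, 0, 0], 0, 1]
  ]
}}

```text
time_s: 23.75
ee_pos: [0.3637, -0.2949, 0.292]
orientation: [-0.0, -0.043, 0.999, 0.0]
contact_force: [0.4, -0.5, -1.9]
gripper_width: 0.0191
```

Run:
```python
from h import *
s=get_state(); print(s['ee_pos'],s['orientation'],s['contact_force'],s['ft_torque'])
d=np.array([.461,.0205])-s['ee_pos'][:2]; a=-2*s['orientation'][1]; print(d,'tool dx,dy cm',100*(d@[-np.cos(a),-np.sin(a)]),100*(d@[-np.sin(a),np.cos(a)]),a)
t=grab('top'); np.savez('top3.npz',**t)
```

```text
[ 0.36369367 -0.29487908  0.29197558] [-3.07177673e-04 -4.34607336e-02  9.99055066e-01  2.12974510e-04] [ 0.39990976 -0.46284446 -1.86955259] [-0.04685578  0.16164122 -0.00963261]
[0.09730633 0.31537908] tool dx,dy cm -12.431768119797532 30.574107360401033 0.08692146717127411
```

Request:
{"fn": "step_arm", "kwargs": {
  "motion": [
    [[-1.24, 3.06, 0], 0, 1],
    [[-1.24, 3.06, 0], 0, 1],
    [[-1.24, 3.06, 0], 0, 1],
    [[-1.24, 3.06, 0], 0, 1],
    [[-1.24, 3.06, 0], 0, 1],
    [[-1.24, 3.06, 0], 0, 1],
    [[-1.24, 3.06, 0], 0, 1],
    [[-1.24, 3.06, 0], 0, 1],
    [[-1.24, 3.06, 0], 0, 1],
    [[-1.24, 3.06, 0], 0, 1]
  ]
}}

```text
time_s: 24.8
ee_pos: [0.4571, 0.019, 0.2927]
orientation: [-0.001, -0.04, 0.999, 0.003]
contact_force: [0.8, 0.2, -1.2]
gripper_width: 0.0191
```

Request:
{"fn": "step_arm", "kwargs": {
  "motion": [
    [[0, 0, 0], 0.1, 1],
    [[0, 0, 2], 0, 1],
    [[0, 0, 4], 0, 1],
    [[0, 0, 4], 0, 1],
    [[0, 0, 4], 0, 1],
    [[0, 0, 4], 0, 1],
    [[0, 0, 2.5], 0, 1],
    [[0, 0, 1.5], 0, 1],
    [[0, 0, 0], 0, 1],
    [[0, 0, 0], 0, 1]
  ]
}}

```text
time_s: 25.8
ee_pos: [0.4574, 0.0194, 0.0731]
orientation: [-0.001, 0.01, 1.0, 0.003]
contact_force: [0.1, -0.5, -2.0]
gripper_width: 0.0191
```

Run:
```python
from h import *
s=get_state(); print(s['ee_pos'],s['orientation'],s['contact_force'],s['ft_torque'])
t=grab('top'); np.savez('top3.npz',**t); s=grab('side'); cv2.imwrite('pics/f1.png',np.vstack([cv2.resize(t['pixels'][90:245,160:480],(720,349)),cv2.resize(s['pixels'][130:270,300:470],(303,249)).repeat(1,0) if 0 else cv2.copyMakeBorder(cv2.resize(s['pixels'][150:270,280:460],(374,249)),0,0,0,346,0)]))
```

```text
[0.45736971 0.01943808 0.07306514] [-7.46512205e-04  9.53270254e-03  9.99950708e-01  2.67425070e-03] [ 0.14978061 -0.45370852 -2.0295463 ] [-0.03769736  0.03304826  0.01251407]
```

View pics/f1.png

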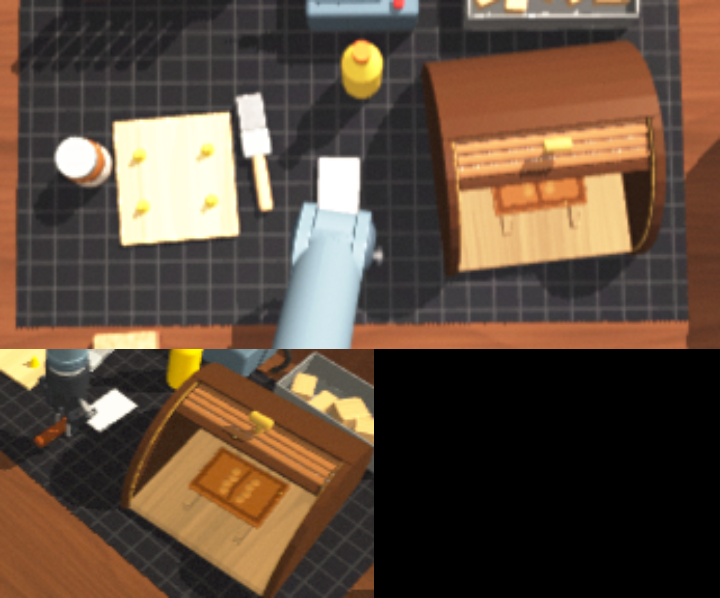

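Request:
{"fn": "step_arm", "kwargs": {
  "motion": [
    [[0, 0, 0.6], 0, 1],
    [[0, 0, 0.4], 0, 1],
    [[0, 0, 0.3], 0, 1],
    [[0, 0, 0.2], 0, 1],
    [[0, 0, 0.1], 0, 1],
    [[0, 0, 0.1], 0, 1],
    [[0, 0, 0], 0, 1],
    [[0, 0, 0], 0, 1]
  ]
}}

```text
time_s: 26.7
ee_pos: [0.4569, 0.0201, 0.0564]
orientation: [-0.002, 0.009, 1.0, 0.003]
contact_force: [-4.8, -0.7, 11.3]
gripper_width: 0.0192
```

Run:
```python
from h import *
s=get_state(); print(s['ee_pos'],s['contact_force'],s['ft_torque'])
# plaque from side picture (fresh)
c=grab('side'); h=cv2.cvtColor(c['pixels'],cv2.COLOR_BGR2HSV); np.savez('side2.npz',**c)
m=((h[...,0]<22)&(h[...,1]>190)&(h[...,2]>100)).astype(np.uint8); M=np.zeros_like(m); M[185:225,365:425]=m[185:225,365:425]
M=cv2.morphologyEx(M,cv2.MORPH_OPEN,np.ones((3,3)))
k=max(cv2.findContours(M,cv2.RETR_EXTERNAL,cv2.CHAIN_APPROX_NONE)[0],key=cv2.contourArea)
P=np.array([onz(c,*p,.0565)[:2] for p in k[:,0]])*1000; print(cv2.minAreaRect(P.astype(np.float32)))
```

```text
[0.45691344 0.0201187  0.0564062 ] [-4.75020176 -0.74245927 11.30286755] [-0.11170568  0.78396094 -0.09476971]
((578.1866455078125, -282.63470458984375), (110.48212432861328, 136.09310913085938), 7.419845104217529)
```

Request:
{"fn": "step_arm", "kwargs": {
  "motion": [
    [[0, 0, -0.1], 0, 1],
    [[0, 0, 0], 0, 0.8],
    [[0, 0, 0], 0, 0.6],
    [[0, 0, 0], 0, 0.3],
    [[0, 0, 0], 0, 0],
    [[0, 0, 0], 0, 0],
    [[0, 0, -2], 0, 0],
    [[0, 0, -4], 0, 0],
    [[0, 0, -5], 0, 0],
    [[0, 0, -5], 0, 0]
  ]
}}

```text
time_s: 27.75
ee_pos: [0.4568, 0.0186, 0.2176]
orientation: [-0.002, 0.01, 1.0, 0.002]
contact_force: [0.9, 2.2, 1.0]
gripper_width: 0.0853
```

Request:
{"fn": "step_arm", "kwargs": {
  "motion": [
    [[0, 0, -5], 0, 0],
    [[0, 0, -3.4], 0, 0],
    [[0, 0, 0], -0.12, 0],
    [[0, 0, 0], 0, 0],
    [[0, 0, 0], 0, 0]
  ]
}}

```text
time_s: 28.25
ee_pos: [0.457, 0.0185, 0.2998]
orientation: [-0.001, -0.05, 0.999, 0.003]
contact_force: [0.6, 0.5, -0.6]
gripper_width: 0.0854
```

Run:
```python
from h import *
s=get_state(); print(s['ee_pos'],s['orientation'],s['contact_force'])
d=np.array([.613,-.2774])-s['ee_pos'][:2]; a=-2*s['orientation'][1]; print('tool dx,dy cm',100*(d@[-np.cos(a),-np.sin(a)]),100*(d@[-np.sin(a),np.cos(a)]),a)
c=grab('wrist'); cv2.imwrite('pics/w5.png',cv2.resize(c['pixels'],(480,300)))
```

```text
[0.45698507 0.01853633 0.29978144] [-0.00140908 -0.04955539  0.99876704  0.00258374] [ 0.60280312  0.54718776 -0.6118017 ]
tool dx,dy cm -12.59668024129447 -30.992149082973004 0.09911078911687488
```

View pics/w5.png

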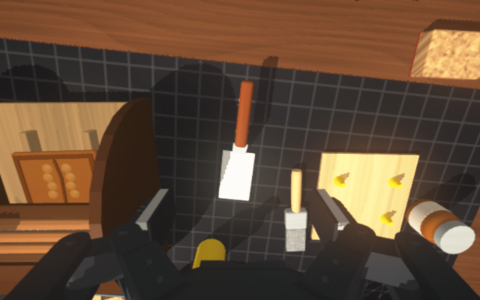

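Request:
{"fn": "step_arm", "kwargs": {
  "motion": [
    [[-1.26, -3.1, 0], 0, 0],
    [[-1.26, -3.1, 0], 0, 0],
    [[-1.26, -3.1, 0], 0, 0],
    [[-1.26, -3.1, 0], 0, 0],
    [[-1.26, -3.1, 0], 0, 0],
    [[-1.26, -3.1, 0], 0, 0],
    [[-1.26, -3.1, 0], 0, 0],
    [[-1.26, -3.1, 0], 0, 0],
    [[-1.26, -3.1, 0], 0, 0],
    [[-1.26, -3.1, 0], 0, 0]
  ]
}}

```text
time_s: 29.3
ee_pos: [0.6144, -0.2777, 0.2962]
orientation: [-0.003, -0.05, 0.999, 0.003]
contact_force: [0.3, -0.3, 0.4]
gripper_width: 0.0853
```

Request:
{"fn": "step_arm", "kwargs": {
  "motion": [
    [[0, 0, 0], 0, 0],
    [[0, 0, 3], 0, 0],
    [[0, 0, 3], 0, 0],
    [[0, 0, 1.8], 0, 0],
    [[0, 0, 0], 0, 0],
    [[0, 0, 0], 0, 0.3],
    [[0, 0, 0], 0, 0.6],
    [[0, 0, 0], 0, 0.8],
    [[0, 0, 0], 0, 1],
    [[0, 0, 0], 0, 1]
  ]
}}

```text
time_s: 30.3
ee_pos: [0.6152, -0.2774, 0.223]
orientation: [0.001, -0.051, 0.999, 0.002]
contact_force: [-1.6, 0.0, 6.6]
gripper_width: 0.0306
```

Request:
{"fn": "step_arm", "kwargs": {
  "motion": [
    [[0, 0, 0], 0, 1],
    [[0, 0, 0], 0, 1]
  ]
}}

```text
time_s: 30.5
ee_pos: [0.6152, -0.2774, 0.223]
orientation: [0.001, -0.051, 0.999, 0.002]
contact_force: [-0.2, 0.4, 5.3]
gripper_width: 0.0307
```

Request:
{"fn": "step_arm", "kwargs": {
  "motion": [
    [[0, 0, 0], 0, 0.4],
    [[0, 0, 0], 0, 0.3],
    [[0.2, 0, 0.5], 0, 0.3],
    [[0, 0, 0], 0, 0.3],
    [[0, 0, 0], 0, 0.6],
    [[0, 0, 0], 0, 0.8],
    [[0, 0, 0], 0, 1],
    [[0, 0, 0], 0, 1],
    [[0, 0, 0], 0, 1]
  ]
}}

```text
time_s: 31.4
ee_pos: [0.6123, -0.2776, 0.2159]
orientation: [-0.001, -0.051, 0.999, 0.002]
contact_force: [0.8, -1.3, -0.5]
gripper_width: 0.0339
```

Request:
{"fn": "step_arm", "kwargs": {
  "motion": [
    [[1.8, 0, 0.04], 0, 1],
    [[2.14, 0, 0.28], 0, 1],
    [[2.09, 0, 0.54], 0, 1],
    [[2.01, 0, 0.78], 0, 1],
    [[1.9, 0, 1.02], 0, 1],
    [[1.77, 0, 1.24], 0, 1],
    [[0, 0, 0], 0, 1]
  ]
}}

```text
time_s: 32.1
ee_pos: [0.4935, -0.2901, 0.178]
orientation: [-0.0, -0.047, 0.999, 0.003]
contact_force: [-4.3, 0.0, 7.3]
gripper_width: 0.0338
```

Request:
{"fn": "step_arm", "kwargs": {
  "motion": [
    [[1.61, 0, 1.44], 0, 1],
    [[1.42, 0, 1.62], 0, 1],
    [[1.22, 0, 1.78], 0, 1],
    [[1.0, 0, 1.91], 0, 1],
    [[0, 0, 0], 0, 1],
    [[0, 0, 0], 0, 1]
  ]
}}

```text
time_s: 32.7
ee_pos: [0.441, -0.2955, 0.1094]
orientation: [-0.001, -0.047, 0.999, 0.002]
contact_force: [-4.8, -2.3, 1.3]
gripper_width: 0.0336
```

Request:
{"fn": "step_arm", "kwargs": {
  "motion": [
    [[0.35, 0, 0.85], 0, 1],
    [[0.3, 0, 0.83], 0, 1],
    [[0.2, 0, 0.6], 0, 1],
    [[0.15, 0, 0.61], 0, 1],
    [[0.1, 0, 0.4], 0, 1],
    [[0.03, 0, 0.2], 0, 1],
    [[0, 0, 0], 0, 1],
    [[0, 0, 0], 0, 1]
  ]
}}

```text
time_s: 33.5
ee_pos: [0.431, -0.2967, 0.0821]
orientation: [-0.0, -0.049, 0.999, 0.007]
contact_force: [-18.9, 8.8, 57.7]
gripper_width: 0.0338
```

Request:
{"fn": "step_arm", "kwargs": {
  "motion": [
    [[0, 0, -0.5], 0, 1],
    [[0, 0, 0], 0, 1]
  ]
}}

```text
time_s: 33.7
ee_pos: [0.4309, -0.2965, 0.0825]
orientation: [-0.0, -0.049, 0.999, 0.003]
contact_force: [-7.6, -1.0, 18.4]
gripper_width: 0.0335
```

Run:
```python
from h import *
s=get_state(); print(s['ee_pos'],s['contact_force'],s['ft_torque'])
c=grab('side'); cv2.imwrite('pics/s3.png',cv2.resize(c['pixels'][150:280,320:480],(640,520),interpolation=cv2.INTER_CUBIC))
```

```text
[ 0.43086717 -0.29652991  0.08250082] [-7.59387562 -0.9811345  18.44089466] [ 0.76290641  1.21209173 -0.01841928]
```

View pics/s3.png

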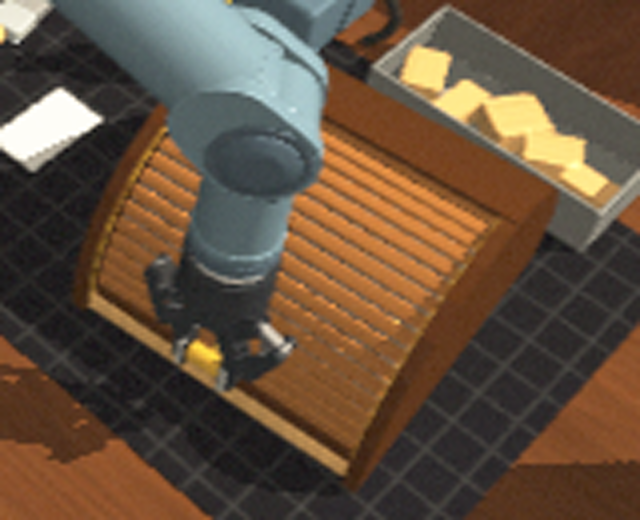

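Request:
{"fn": "step_arm", "kwargs": {
  "motion": [
    [[0, 0, -0.2], 0, 0.8],
    [[0, 0, 0], 0, 0.4],
    [[0, 0, 0], 0, 0],
    [[0, 0, 0], 0, 0],
    [[0.5, 0, -3], 0, 0],
    [[1, 0, -4], 0, 0],
    [[1, 0, -4], 0, 0],
    [[1, 0, -4], 0, 0],
    [[0, 0, -4], 0, 0],
    [[0, 0, 0], 0, 0]
  ]
}}

```text
time_s: 34.75
ee_pos: [0.4007, -0.3011, 0.2769]
orientation: [0.005, -0.051, 0.999, 0.001]
contact_force: [1.4, -0.1, 0.6]
gripper_width: 0.0858
```

Run:
```python
from h import *
s=get_state(); print(s['ee_pos'],s['contact_force'])
o=[]
for n in('wrist','side'):
    c=grab(n); np.savez(n+'9.npz',**c); h=cv2.cvtColor(c['pixels'],cv2.COLOR_BGR2HSV)
    m=((h[...,0]>17)&(h[...,0]<35)&(h[...,1]>130)&(h[...,2]>90)).astype(np.uint8)
    M=np.zeros_like(m); x0,y0,x1,y1=dict(wrist=(270,150,380,300),side=(350,215,400,260))[n]; M[y0:y1,x0:x1]=m[y0:y1,x0:x1]
    for k in cv2.findContours(M,cv2.RETR_EXTERNAL,cv2.CHAIN_APPROX_NONE)[0]:
        if cv2.contourArea(k)>15: print(n,cv2.boundingRect(k),cv2.contourArea(k))
a=load('wrist9.npz')['pixels'][120:300,200:460]; b=load('side9.npz')['pixels'][200:270,320:430]
cv2.imwrite('pics/k9.png',np.vstack([cv2.resize(a,(520,300)),cv2.resize(b,(520,300),interpolation=cv2.INTER_CUBIC)]))
```

```text
[ 0.40073351 -0.30108235  0.27686931] [ 1.40781194 -0.06155893  0.57503322]
wrist (307, 196, 35, 33) 675.5
side (366, 234, 12, 11) 68.0
```

View pics/k9.png

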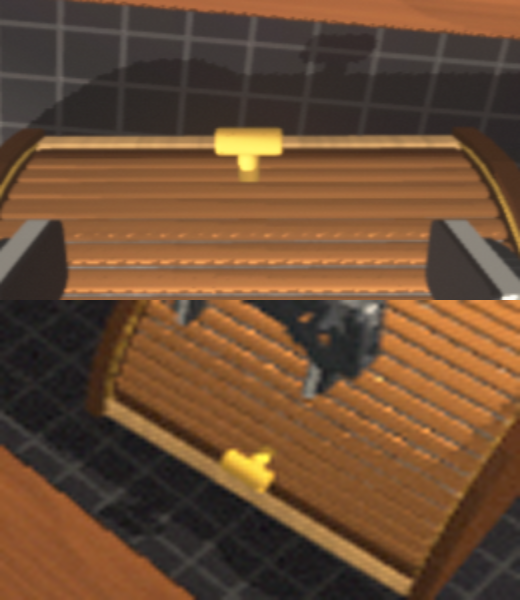

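Run:
```python
from h import *
w=load('wrist9.npz'); s=load('side9.npz')
def tri(L):
    A=0;b=0
    for c,u,v in L:
        d=ray(c,u,v);d/=np.linalg.norm(d);P=np.eye(3)-np.outer(d,d);A=A+P;b=b+P@c['origin']
    x=np.linalg.solve(A,b); return x.round(4),[(proj(c,x)-[u,v]).round(1).tolist() for c,u,v in L]
t=grab('top'); np.savez('top9.npz',**t)
print(tri([(w,324.5,205.2),(s,372.2,239.7)]))
C=np.array([.604,-.279,.002]); ax=np.array([.9952,.0976,0])
for q in(0,.04,.08,.12,.2):
    f=.227+q; p=C+ax*(-.18*np.cos(f))+np.array([0,0,.03+.18*np.sin(f)]); print(q,p.round(4),proj(s,p).round(1),proj(w,p).round(1),proj(t,p).round(1))
```

```text
(array([ 0.4373, -0.2961,  0.0664]), [[-0.5, 0.5], [-0.2, 0.0]])
0 [ 0.4295 -0.2961  0.0725] [370.7 240.2] [324.8 200.8] [404.7 211.6]
0.04 [ 0.4312 -0.2959  0.0795] [371.2 238.7] [324.8 204.4] [405.1 211. ]
0.08 [ 0.4332 -0.2957  0.0864] [371.8 237.2] [324.9 208.3] [405.4 210.3]
0.12 [ 0.4355 -0.2955  0.0932] [372.5 235.6] [324.9 212.6] [405.8 209.5]
0.2 [ 0.4409 -0.295   0.1065] [373.9 232.3] [325.  222.3] [406.4 207.6]
```

Request:
{"fn": "step_arm", "kwargs": {
  "motion": [
    [[-2.9, 0.2, 0], 0, 0.5],
    [[0, 0, 4], 0, 1],
    [[0, 0, 4], 0, 1],
    [[0, 0, 4], 0, 1],
    [[0, 0, 3.5], 0, 1],
    [[0, 0, 0], 0, 1],
    [[0, 0, 0], 0, 1],
    [[0, 0, 0], 0, 1]
  ]
}}

```text
time_s: 35.7
ee_pos: [0.4268, -0.2941, 0.1178]
orientation: [0.0, -0.051, 0.999, 0.002]
contact_force: [0.4, -0.8, 0.6]
gripper_width: 0.0
```

Request:
{"fn": "step_arm", "kwargs": {
  "motion": [
    [[0, 0, 0.3], 0, 1],
    [[0, 0, 0.2], 0, 1],
    [[0, 0, 0], 0, 1]
  ]
}}

```text
time_s: 36.0
ee_pos: [0.4265, -0.2931, 0.1122]
orientation: [0.0, -0.051, 0.999, 0.003]
contact_force: [0.3, 0.1, -0.9]
gripper_width: 0.0001
```

Request:
{"fn": "step_arm", "kwargs": {
  "motion": [
    [[0, 0, 0.2], 0, 1],
    [[0, 0, 0], 0, 1]
  ]
}}

```text
time_s: 36.2
ee_pos: [0.4261, -0.293, 0.1096]
orientation: [-0.001, -0.051, 0.999, 0.003]
contact_force: [-0.4, 0.1, -0.1]
gripper_width: 0.0002
```

Request:
{"fn": "step_arm", "kwargs": {
  "motion": [
    [[0, 0, 0.2], 0, 1],
    [[0, 0, 0], 0, 1]
  ]
}}

```text
time_s: 36.4
ee_pos: [0.426, -0.2931, 0.1074]
orientation: [-0.001, -0.051, 0.999, 0.003]
contact_force: [-0.9, -0.0, 1.1]
gripper_width: 0.0001
```

Request:
{"fn": "step_arm", "kwargs": {
  "motion": [
    [[0, 0, 0.2], 0, 1],
    [[0, 0, 0], 0, 1]
  ]
}}

```text
time_s: 36.6
ee_pos: [0.4261, -0.2933, 0.1064]
orientation: [-0.001, -0.051, 0.999, 0.003]
contact_force: [-1.5, 2.2, 7.5]
gripper_width: -0.0002
```

Request:
{"fn": "step_arm", "kwargs": {
  "motion": [
    [[0, 0, 0.2], 0, 1],
    [[0, 0, 0], 0, 1]
  ]
}}

```text
time_s: 36.8
ee_pos: [0.4261, -0.2935, 0.1061]
orientation: [-0.0, -0.05, 0.999, 0.004]
contact_force: [-5.8, 4.9, 21.2]
gripper_width: -0.0001
```

Request:
{"fn": "step_arm", "kwargs": {
  "motion": [
    [[0, 0, -2], 0, 1],
    [[0, 0, -4], 0, 1],
    [[0, 0, -5], 0, 1],
    [[0, 0, -5], 0, 1],
    [[2, -3, -4], 0, 0.5],
    [[2, -3, 0], 0, 0.5],
    [[0, -3, 0], 0, 0.5],
    [[0, -3, 0], 0, 0.5],
    [[0, 0, 0], 0, 0.5],
    [[0, 0, 0], 0, 0.5]
  ]
}}

```text
time_s: 37.8
ee_pos: [0.3991, -0.4157, 0.2996]
orientation: [-0.001, -0.05, 0.999, 0.003]
contact_force: [0.4, 0.4, -0.2]
gripper_width: 0.0429
```

Run:
```python
from h import *
s=get_state(); print(s['time_s'],s['ee_pos'],s['contact_force'])
t=grab('top'); d=grab('side'); a=load('top0.npz')
cv2.imwrite('pics/end.png',np.vstack([cv2.resize(t['pixels'][80:310,100:530],(560,300)),cv2.resize(d['pixels'][60:360,180:480],(300,300)).repeat(1,0) if 0 else cv2.copyMakeBorder(cv2.resize(d['pixels'][90:270,200:480],(467,300)),0,0,0,93,0)]))
h=cv2.cvtColor(t['pixels'],cv2.COLOR_BGR2HSV); m=((h[...,1]<60)&(h[...,2]>150)).astype(np.uint8); M=np.zeros_like(m); M[150:202,290:330]=m[150:202,290:330]
k=max(cv2.findContours(M,cv2.RETR_EXTERNAL,cv2.CHAIN_APPROX_NONE)[0],key=cv2.contourArea); P=np.array([onz(t,*p,.0045)[:2] for p in k[:,0]])*1000; print(cv2.minAreaRect(P.astype(np.float32)))
print(len(k))
```

```text
37.8 [ 0.39908134 -0.41571067  0.29958937] [ 0.35705902  0.37566903 -0.17177106]
((553.3506469726562, 19.137313842773438), (63.159358978271484, 126.75756072998047), 89.465087890625)
100
```

View pics/end.png

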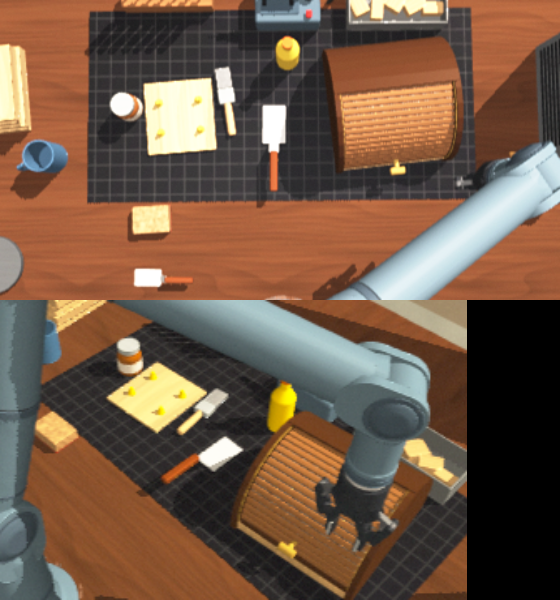

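```bash
python3 -c "
from rig import finish_job; print(finish_job())"
```

```text
the job is handed in; nothing more can be done
None
```

I rolled the tambour up, carried the plaque on the larger spatula to the cabinet rails, laid the spatula back on the mat and rolled the tambour shut. The job was handed in at about 38 s of the 72 s; no verdict was reported.

**Last checks:**
- **Plaque:** in the side image, before the tambour was shut, it lay on both rails. It measured about 25 mm in front of the cabinet's centre, within about 2 mm of mid-width, and about 2° off square.
- **Tambour:** pressing down on the T-bar met firm contact with its top at about z = 81 mm, the height it should have when shut. The side image put it within 0.02 rad of shut, while the wrist image suggested about 0.05 rad; I trusted the contact.
- **Spatula:** from above, its blade measures the same size as at the start, so it looks flat on the mat. It is about 4 mm from where it began.
- **Other things:** none look moved by eye in the final images, and the robot is clear of everything.

**What did not go to plan:**
- **Start position:** the tambour was about 0.2 rad open at the start.
- **T-bar grip:** when I came back to shut it, the first grip sat off-centre on the bar, so I opened the jaws and took it again.
- **Closing force:** at the shut stop the wrist force briefly reached about 58 N, against the 120 N limit. I judged this to be the tambour on its stop, not the gripper's body pressing on something, which has a 40 N limit.
- **Picture budget:** I viewed 14 pictures against the budget of 10.

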